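Raise the punch of a jeweller's disc cutter clear of the strip and hold it

ROBOT

A 6-joint arm with a two-finger parallel gripper is mounted at the origin on the work surface. World frame = base frame: x ahead of the robot, y to its left, z up, the work surface at z = 0. Lengths are in m, angles in degrees, forces in N, time in s.
With the tool pointing down it reaches from about 0.4 to 0.825 m from the base axis. Payload 7 kg.
Tool frame: the origin (TCP) lies midway between the tips of the shut fingers; the grasp point (between the pads) lies 19 mm behind it (r.grip_point_offset is the z of the grasp point in the tool frame, in m); z points along the fingers, y is the line along which they close (so a half turn about z gives the same grasp; the last joint's range is limited). The gripper opens to 88 mm and grips with 3 to 60 N. Pads are 19 mm wide; open, the fingers measure 130 mm over their backs; the gripper's body (78 mm by 193 mm) begins 47 mm behind the grasp point.
Start: joints at [-52.133, 20.546, 0.682, 0, -70.136, -16.507], TCP at [0.246, -0.629, 0.227] pointing down, gripper open.
Joint ranges: [-176.03, 176.03], [-82.01, 121.73], [-58.28, 71.71], [-173.87, 95.51], [-174.79, -0.11], [-173.66, 173.66]. Speed limits (degrees/s): [136.94, 136.94, 172.46, 180, 180, 180].

INTERFACE

Orientations are given as [roll, pitch, yaw] about the fixed x, y, z axes, in that order (R = Rz(yaw) Ry(pitch) Rx(roll)).
In Python, from plant import r, viewer, recognise, outline_of, pinpoint gives the robot as it stands.
- The arm moves only by the tool move_arm, never from a script. Its argument "targets" is a list of rows, each a list of 2 entries, a list of its own where there are three numbers: the shift along the tool's x, y, z in cm, then the turn, a rotation vector about the tool's x, y, z in rad. A call has 1 to 5 rows; each row is the pose to reach, as a shift and turn from the pose commanded when the call began, along the tool's axes at that moment; what a row does not reach only later rows make up. A row lasts 1/8 s, in which the tool goes at most 62.5 mm and 10.7 degrees, less where a joint would pass 70% of its speed; a pose out of reach is approached as far as the arm can. A call with a gripper value outside its range is refused whole. "jaw" is the finger opening in cm, from 0 to 8.76, set as the call begins (left out, the last holds). The fingers move at their own pace and stop on an object; "squeeze" is the grip in N (left out, the last holds). Time passes only in rows, so rows that repeat a pose let the fingers close. It gives the time, the measured TCP pose, the force, the opening and the grip force at its end, in the units of the state.
- r.get_state(): the state, without advancing time (a new reading comes with each control period).
- viewer.capture(name): name is "scene" or "top" or "wrist"; returns a dict with "image" (480x640x3 uint8, blue, green, red), "intrinsics" (3x3 intrinsics, pixels), "D" ([k1, k2, p1, p2, k3] as OpenCV has them; the pictures are not rectified), "camera_from_world" (4x4, takes a point from world to camera coordinates). Camera axes: x right, y up, looking along -z (the intrinsics and any distortion apply to the point x, -y, -z); pixel columns grow to the right and rows downward; lengths in m; the calibration is good to about 2 mm. A picture is of the moment at which its call begins. There is no depth.
- r.close_job(): hands the job in; it is judged then, once.
Trained networks look in the newest picture that a camera, given by its name, has taken for a name from the list of things; names that differ only in an ending like _2 or _b are one class to them, and where a whole thing is asked for, a point or a joint stands for the part that bears it (a point fixed in the world has none). Each returns a list of dicts, best first, with "score" (0 to 1); they miss things now and then, are a little off and sometimes report something else, mostly with a low value. They report only what shows in the picture. A call takes as long as a camera call. They do not tell look-alikes from the thing itself.
- recognise(label, camera): "box" ([left, top, right, bottom] in pixels, round what is visible of it).
- outline_of(label, camera): "mask" (480x640 bool, what is visible of it) and "box" ([left, top, right, bottom] in pixels, round what is visible of it).
- pinpoint(label, camera): "location" ([row, column] in pixels: a listed point, or the origin of a listed thing).
The state is a dict: "time_s": time; "joints": joint angles; "qd": joint speeds; "joint_torque": joint torques, N m; "tcp_pos": TCP position; "eef_rot": TCP orientation; "contact_force": force on the tool from outside, world axes, zero at the start; "moment": the same for the moment, N m; "gripper_width": finger opening in m; "gripper_force": force on a finger pad.
Only numpy, scipy, OpenCV 4.12 (cv2) and the standard library are available. Lean on these libraries where they do the work, as an engineer would, in place of code of your own. Each camera call takes 0.05 s, during which the arm holds its last target. There are 200 camera calls.

TASK

On the jeweller's bench a round steel punch has been driven down through the brass strip in the steel disc cutter and still pins the strip there. Grip the punch by its top and draw it straight up, without tipping the cutter or dragging it along the bench, until its lower end is about halfway up inside the bore of the upper (guide) plate: clear of the strip, but still well guided and never pulled out. Finish while holding it there, upright, still and not wedged sideways in its bore; leave the strip in the cutter and the other things on the bench alone.

Things in the scene. Friction and masses are not known exactly. Their poses are not given: they have to be found in the camera images.
- cutter: disc cutter: dark steel block 64 (x) x 110 (y) x 47 mm high, 2 kg, loose on the bench; origin at the centre of its underside, z up. Die plate 0-20 mm up, slot 20-23 mm (open right through along x), guide plate 23-47 mm. Three upright through bores in a row along y: 25 mm at y +25.5, 20 mm (holds the punch) at y -5.5, 14 mm at y -31 mm; the others are empty
- bore (a point): centre of the upper mouth of the 20 mm bore, on the top face of the guide plate, 47 mm above the cutter's underside
- punch: the punch in the cutter: a plain round bright steel rod, 20 mm in diameter and 76 mm long, about 0.19 kg, upright; origin at the centre of its lower end, its z along the rod to the top. Loose in a bore 1 mm wider than itself. At the start its lower end stands on the bench, so 29 mm of it sticks out above the cutter; it falls back when let go
- strip: brass strip 150 mm (its x) by 32 mm by 2 mm, lying loose in the cutter's slot on the die plate and sticking out on both sides; three 21 mm holes in a row, the punch passes through the one at its origin (centre of its underside)
- stand: bystander: light wooden block 120 x 50 x 35 mm with two spare punches (25 and 14 mm) standing 56 mm out of it; origin at the centre of its underside
- hammer: bystander: brass-headed hammer lying on the bench, 235 mm long along its x, head (60 mm wide, 32 mm thick) at +x; origin on the bench near the middle
- pliers: bystander: yellow-handled pliers lying on the bench, 175 mm long along x, jaws at +x; origin on the bench near the middle
- tray: bystander: low black tray 110 x 160 x 18 mm with a pale liner and cut discs; origin at the centre of its underside
Things that resemble listed ones, but are neither listed nor needed, are in the scene too. What is meant by the punch is not blue or orange, and is the smaller of those in its own colour.

How it is judged:
By the outcome, as a careful person would: the job done as asked, in the order asked, and still so for the second after the job is handed in, while the arm keeps its last pose, push and grip.
It also fails if it takes over 37 s, if anything falls off the work surface, if the arm or the gripper's body presses on something with over 40 N, if the wrist force passes 120 N, or if a joint passes its speed limit or range.

## Working session

There is one attempt and no reset: what is moved stays moved. The work goes in short steps, Python scripts to look and compute and a tool call to move; the robot and the scene stay as the last step left them, time stands still between calls to the robot, and variables do not carry over. Pictures are saved under pics/ and viewed, at most 10 in all, crops included, and the job is handed in when it is done.

Besides the shell and the picture viewer there is one more tool, called after ">>>" as name(argument=value, ...) on one line, values as JSON. move_arm: Moves the arm, as the interface text tells. Its arguments: {"type":"object","properties":{"targets":{"type":"array","items":{"type":"array"}},"jaw":{"type":"number"},"squeeze":{"type":"number"}},"required":["targets"]}

```bash
mkdir -p pics; cat > h.py <<'E'
import numpy as np,cv2
from plant import r,viewer,recognise,outline_of,pinpoint
from scipy.spatial.transform import Rotation as R
def ray(c,row,col):
    K=np.array(c["intrinsics"],float);D=np.array(c["D"],float)
    u=cv2.undistortPoints(np.array([[[col,row]]],float),K,D)[0,0]
    T=np.array(c["camera_from_world"]);d=T[:3,:3].T@np.array([u[0],-u[1],-1]);o=-T[:3,:3].T@T[:3,3]
    return o,d
def onz(c,row,col,z):
    o,d=ray(c,row,col);return o+d*(z-o[2])/d[2]
def proj(c,p):
    T=np.array(c["camera_from_world"]);q=T[:3,:3]@np.array(p)+T[:3,3]
    return cv2.projectPoints(np.array([[q[0],-q[1],-q[2]]]),np.zeros(3),np.zeros(3),np.array(c["intrinsics"],float),np.array(c["D"],float))[0][0,0]
E
python3 - <<'E'
from h import *
for n in("top","scene"):
    c=viewer.capture(n);cv2.imwrite(f"pics/{n}1.png",c["image"])
    for l,z in(("bore",.047),("punch",0),("cutter",0),("strip",.02)):
        for q in pinpoint(l,n)[:4]:
            print(n,l,round(q["score"],2),np.round(q["location"]),onz(c,*q["location"],z).round(4))
s=r.get_state();print(s["time_s"],s["tcp_pos"],s["eef_rot"],r.grip_point_offset,s["gripper_width"])
E
```

```text
top bore 0.69 [194. 221.] [0.6759 0.2948 0.047 ]
top bore 0.67 [271. 259.] [0.5071 0.2094 0.047 ]
top punch 0.68 [258. 213.] [0.537  0.3198 0.    ]
top punch 0.66 [329. 255.] [0.3773 0.2224 0.    ]
top punch 0.49 [313. 318.] [0.4131 0.0802 0.    ]
top punch 0.48 [269. 262.] [0.5122 0.2089 0.    ]
top cutter 0.71 [272. 262.] [0.5061 0.2091 0.    ]
top strip 0.8 [268. 263.] [0.5133 0.2043 0.02  ]
scene bore 0.93 [240. 418.] [0.5028 0.2103 0.047 ]
scene punch 0.91 [291. 467.] [ 0.5318  0.3241 -0.    ]
scene punch 0.72 [257. 413.] [0.5026 0.2074 0.    ]
scene punch 0.62 [220. 446.] [0.3752 0.2277 0.    ]
scene punch 0.54 [208. 378.] [0.4125 0.0932 0.    ]
scene cutter 0.96 [256. 412.] [0.5028 0.2051 0.    ]
scene strip 0.79 [251. 412.] [0.5083 0.2051 0.02  ]
0.5 [ 0.24581705 -0.62860878  0.22654059] [ 1.79999282e+02  9.51767906e-04 -1.58641202e+02] -0.0188 0.08768992893026369
```

View pics/top1.png

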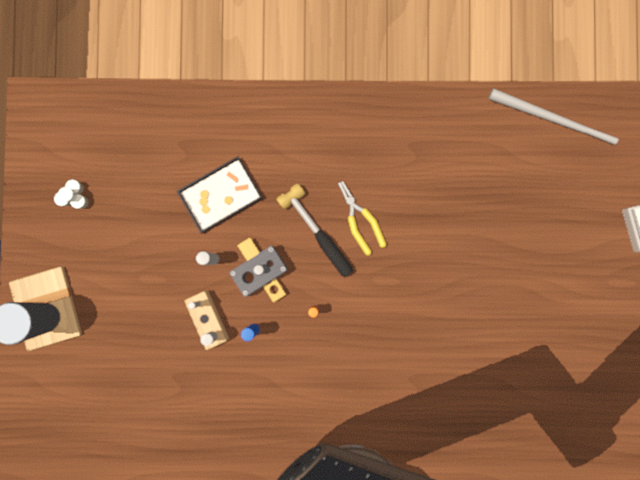

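View pics/scene1.png

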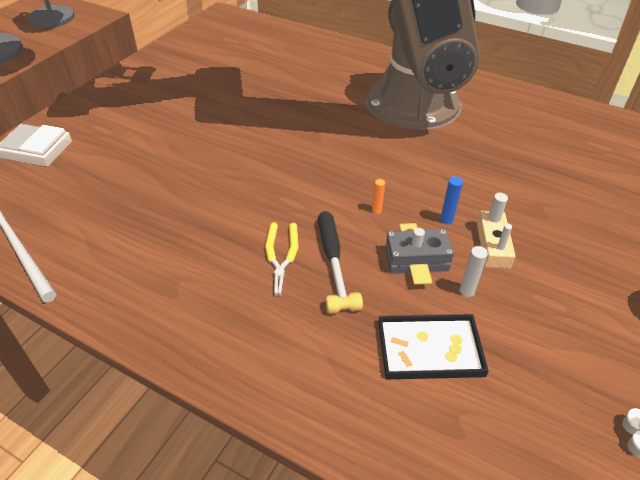

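The target is the grey punch in the cutter, at about (259,269) in the top view and (419,238) in the scene view, so roughly (0.505, 0.208). The taller loose grey rod at (475,272) in the scene view is a look-alike. I'm moving above the cutter.

>>> move_arm(targets=[[[-34, 32, 0], [0, 0, 0]], [[-34, 32, 0], [0, 0, 0]], [[-34, 32, 0], [0, 0, 0]], [[-34, 32, 0], [0, 0, 0]], [[-34, 32, 0], [0, 0, 0]]], jaw=6)

```text
time_s: 1.12
tcp_pos: [0.3804, -0.3445, 0.2269]
eef_rot: [-180.0, 0.0, -158.6]
contact_force: [1.2, 0.3, 0.1]
gripper_width: 0.0601
gripper_force: 0.0
```

>>> move_arm(targets=[[[-31, 46, 0], [0, 0, 0]], [[-31, 46, 0], [0, 0, 0]], [[-31, 46, 0], [0, 0, 0]], [[-31, 46, 0], [0, 0, 0]], [[-31, 46, 0], [0, 0, 0]]])

```text
time_s: 1.75
tcp_pos: [0.4482, -0.0392, 0.2272]
eef_rot: [-180.0, 0.1, -158.6]
contact_force: [1.2, 0.1, -0.1]
gripper_width: 0.06
gripper_force: 0.0
```

>>> move_arm(targets=[[[-13.8, 20.5, 0], [0, 0, 0]], [[-13.8, 20.5, 0], [0, 0, 0]], [[-13.8, 20.5, 0], [0, 0, 0]], [[-13.8, 20.5, 0], [0, 0, 0]], [[-13.8, 20.5, 0], [0, 0, 0]]])

```text
time_s: 2.38
tcp_pos: [0.5024, 0.2034, 0.226]
eef_rot: [-180.0, -0.0, -158.4]
contact_force: [-0.5, -1.1, -1.1]
gripper_width: 0.0597
gripper_force: 0.0
```

```bash
python3 - <<'E'
from h import *
s=r.get_state();print(s["tcp_pos"],s["eef_rot"],s["joints"],s["contact_force"])
for n in("wrist","top","scene"):
    c=viewer.capture(n);cv2.imwrite(f"pics/{n}2.png",c["image"])
    for l,z in(("bore",.047),("punch",0),("cutter",0)):
        for q in pinpoint(l,n)[:3]:
            print(n,l,round(q["score"],2),np.round(q["location"]),onz(c,*q["location"],z).round(4))
E
```

```text
[0.50243927 0.2033751  0.22599155] [-1.79988439e+02 -1.21201063e-02 -1.58435233e+02] [ 4.27645744e+01  8.06187384e+00 -1.61927510e+01  7.01412236e-03
 -6.57608559e+01 -1.11202687e+02] [-0.46034173 -1.13192972 -1.07522846]
wrist bore 0.82 [217. 319.] [0.5096 0.2049 0.047 ]
wrist punch 0.78 [272. 418.] [0.5357 0.3219 0.    ]
wrist punch 0.69 [ 67. 237.] [0.4191 0.0908 0.    ]
wrist punch 0.67 [202. 321.] [0.5055 0.2054 0.    ]
wrist cutter 0.72 [206. 327.] [0.5065 0.2116 0.    ]
top punch 0.77 [331. 252.] [0.3727 0.228  0.    ]
top punch 0.52 [313. 314.] [0.4135 0.0881 0.    ]
scene bore 0.71 [252. 414.] [0.5335 0.2148 0.047 ]
scene punch 0.94 [221. 443.] [0.383  0.2239 0.    ]
scene punch 0.76 [292. 468.] [ 0.5342  0.3262 -0.    ]
scene punch 0.69 [206. 375.] [0.4105 0.0846 0.    ]
scene cutter 0.78 [259. 416.] [0.5055 0.2137 0.    ]
```

View pics/wrist2.png

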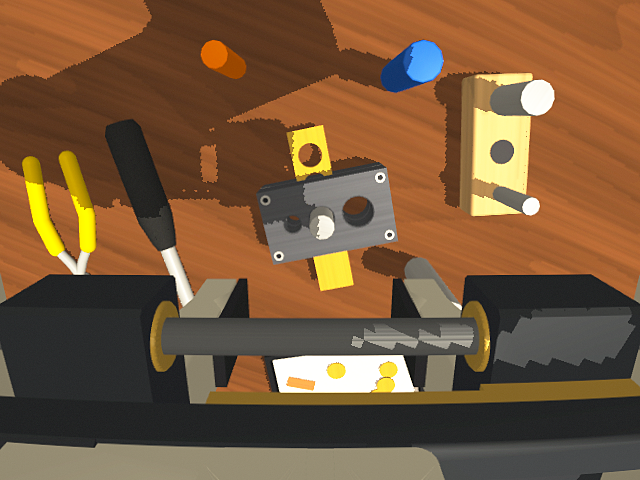

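The wrist view shows the punch's bright top at about (322,228), the 25 mm bore at (358,211) and the 14 mm bore at (292,222). Next I measure the top face precisely.

```bash
python3 - <<'E'
from h import *
c=viewer.capture("wrist");im=c["image"]
cv2.imwrite("pics/crop3.png",cv2.resize(im[150:300,240:420],None,fx=4,fy=4,interpolation=cv2.INTER_NEAREST))
g=im.min(2)
m=(g>170).astype(np.uint8)[190:260,295:345]
n,l,st,ce=cv2.connectedComponentsWithStats(m);print(st,ce+[295,190])
for rc in((211,358),(222,292)):print(onz(c,*rc,.047))
for sc in((200,265),(177,381),(256,278.5),(235,389.5)):print("screw",onz(c,*sc,.048).round(4))
for rc in((226,322),(228,322)):print(onz(c,*rc,.076))
print(proj(c,[.505,.208,.076]))
s=r.get_state();print(s["tcp_pos"]);print("cam",ray(c,240,320)[0])
E
```

```text
[[   0    0   50   70 3086]
 [  21   28   23   24  414]] [[318.49254699 223.89825016]
 [327.00966184 228.98550725]]
[0.49219036 0.22998013 0.047     ]
[0.52145576 0.18123428 0.047     ]
screw [0.5116 0.1535 0.048 ]
screw [0.4585 0.2365 0.048 ]
screw [0.5541 0.1808 0.048 ]
screw [0.5016 0.2632 0.048 ]
[0.5084879  0.20345181 0.076     ]
[0.5099941  0.20404047 0.076     ]
[329.05421354 224.01433396]
[0.50190751 0.199571   0.22667934]
cam [0.43382089 0.17241471 0.38625439]
```

View pics/crop3.png

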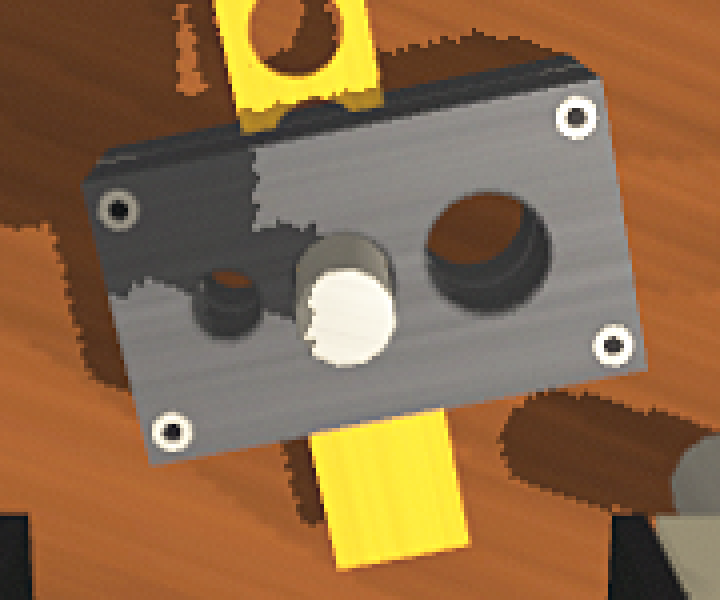

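```bash
python3 - <<'E'
from h import *
c=viewer.capture("wrist")
P=lambda x,y,z:onz(c,150+y/4-.5,240+x/4-.5,z)
S=np.array([P(*p,.0475) for p in((119,210),(576,117),(173,431),(613,345))])
cen=S.mean(0);d=(S[1]+S[3]-S[0]-S[2])[:2];d/=np.linalg.norm(d);print("len",np.linalg.norm(S[1]-S[0]),np.linalg.norm(S[2]-S[0]))
print("yaw",np.degrees(np.arctan2(d[1],d[0]))-90,"cen",cen,"bore",cen[:2]-.0055*d)
B=P(489,251,.047);b=P(227,304,.047);print(B,b,np.linalg.norm(B-b),"bore",B+(b-B)*31/56.5)
T=P(347.5,317,.076);print("punch top",T, "diam",np.linalg.norm(P(395,317,.076)-P(300,317,.076)))
s=r.get_state();print(s["tcp_pos"],s["eef_rot"],s["qd"])
y=np.radians(s["eef_rot"][2]);X=np.array([np.cos(y),np.sin(y)]);Y=np.array([np.sin(y),-np.cos(y)])
e=T[:2]-np.array(s["tcp_pos"][:2]);print("tool shift cm",e@X*100,e@Y*100)
# triangulate scene/top for height check of top via scene/top cameras
E
```

```text
len 0.09730260221831662 0.05006363857455426
yaw 32.88273714873942 cen [0.5065759  0.21192085 0.0475    ] bore [0.50956197 0.20730204]
[0.49199583 0.23344311 0.047     ] [0.52299517 0.18578016 0.047     ] 0.056856971664469166 bore [0.50900432 0.20729176 0.047     ]
punch top [0.50928147 0.20754319 0.076     ] diam 0.018594172799301735
[0.50189618 0.19967366 0.22666495] [ 1.79996378e+02  1.05232973e-02 -1.58656362e+02] [ 0.03068521  0.10688001  0.13238922 -0.05784511  0.07751852 -0.06286614]
tool shift cm -0.9742961068420009 0.46418373710203525
```

>>> move_arm(targets=[[[-0.97, 0.46, 4], [0, 0, 0]], [[-0.97, 0.46, 8], [0, 0, 0]], [[-0.97, 0.46, 12], [0, 0, 0]], [[-0.97, 0.46, 12], [0, 0, 0]], [[-0.97, 0.46, 12], [0, 0, 0]]], jaw=5)

```text
time_s: 3.7
tcp_pos: [0.5101, 0.2082, 0.108]
eef_rot: [-180.0, 0.1, -158.6]
contact_force: [0.5, -0.1, 0.1]
gripper_width: 0.05
gripper_force: 0.0
```

>>> move_arm(targets=[[[0, 0, 1], [0, 0, 0]], [[0, 0, 1], [0, 0, 0]], [[0, 0, 1], [0, 0, 0]]])

```text
time_s: 4.08
tcp_pos: [0.5094, 0.2078, 0.0971]
eef_rot: [180.0, 0.0, -158.6]
contact_force: [-0.7, 0.8, -0.0]
gripper_width: 0.05
gripper_force: 0.0
```

```bash
python3 - <<'E'
from h import *
c=viewer.capture("wrist");im=c["image"];s=r.get_state();print(s["tcp_pos"],s["eef_rot"],s["contact_force"])
u=proj(c,[.5093,.2074,.076]);print(u,proj(c,s["tcp_pos"]))
x,y=int(u[0])-90,int(u[1])-75;print(x,y)
cv2.imwrite("pics/crop4.png",cv2.resize(im[y:y+150,x:x+180],None,fx=4,fy=4,interpolation=cv2.INTER_NEAREST))
E
```

```text
[0.50941888 0.20780357 0.09701435] [ 1.79989632e+02  3.87733992e-02 -1.58637756e+02] [ 0.10683264 -0.17054669 -0.02582949]
[320.03833315 279.22585601] [320.8729943  298.47762572]
230 204
```

View pics/crop4.png

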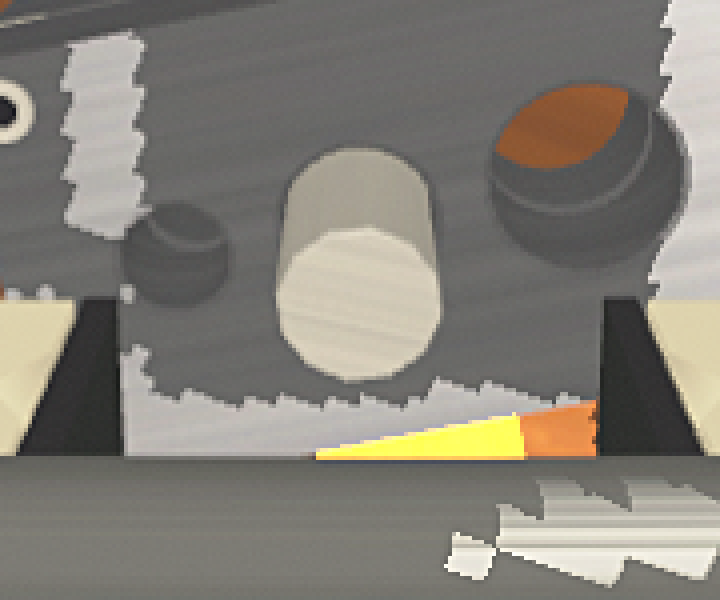

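The punch's top centre is at about (319.1,279.5) and the finger mid-line at about column 319.9, so the punch sits about 0.4 mm toward tool −y. I correct for that, descend and close gently.

>>> move_arm(targets=[[[0, -0.04, 1.5], [0, 0, 0]], [[0, -0.04, 3], [0, 0, 0]], [[0, -0.04, 4.5], [0, 0, 0]], [[0, -0.04, 4.5], [0, 0, 0]], [[0, -0.04, 4.5], [0, 0, 0]]])

```text
time_s: 4.75
tcp_pos: [0.5095, 0.2073, 0.0514]
eef_rot: [-180.0, -0.0, -158.6]
contact_force: [-0.3, 1.0, -0.7]
gripper_width: 0.0502
gripper_force: 0.0
```

>>> move_arm(targets=[[[0, 0, 0], [0, 0, 0]], [[0, 0, 0], [0, 0, 0]], [[0, 0, 0], [0, 0, 0]], [[0, 0, 0], [0, 0, 0]], [[0, 0, 0], [0, 0, 0]]], jaw=1.6, squeeze=6)

```text
time_s: 5.38
tcp_pos: [0.5095, 0.2074, 0.0518]
eef_rot: [180.0, 0.0, -158.6]
contact_force: [-1.1, 0.9, 1.4]
gripper_width: 0.0194
gripper_force: 6.0
```

```bash
cat > st.py <<'E'
from h import *
c=viewer.capture("wrist");F=[];M=[];P=[]
for i in range(4):
    s=r.get_state();F.append(s["contact_force"]);M.append(s["moment"]);P.append(s["tcp_pos"]);viewer.capture("wrist")
y=np.radians(s["eef_rot"][2]);X=np.array([np.cos(y),np.sin(y),0]);Y=np.array([np.sin(y),-np.cos(y),0])
f=np.mean(F,0);print("F",f.round(2),"tool x,y",f@X,f@Y,"M",np.mean(M,0).round(2),"P",np.mean(P,0).round(5),s["eef_rot"],s["gripper_width"],s["gripper_force"],s["time_s"])
E
python3 st.py
```

```text
F [-0.26 -0.04  2.22] tool x,y 0.25648778849339027 0.0572196480378277 M [0.15 0.19 0.  ] P [0.50951 0.20744 0.05176] [ 1.79995506e+02  2.07027453e-02 -1.58634187e+02] 0.01948807983313623 6.001221612095833 5.575
```

Gripped with almost no lateral force. I'll firm up the grip and lift a little to check.

>>> move_arm(targets=[[[0, 0, 0], [0, 0, 0]], [[0, 0, 0], [0, 0, 0]], [[0, 0, -0.3], [0, 0, 0]], [[0, 0, -0.6], [0, 0, 0]], [[0, 0, -0.6], [0, 0, 0]]], squeeze=25)

```text
time_s: 6.25
tcp_pos: [0.5092, 0.2071, 0.0575]
eef_rot: [-180.0, -0.0, -158.6]
contact_force: [0.4, -0.2, -2.1]
gripper_width: 0.0193
gripper_force: 25.0
```

```bash
python3 st.py
```

```text
F [ 0.22 -0.55 -1.51] tool x,y -0.0010233301187224653 -0.5948274593111396 M [ 0.03 -0.02 -0.  ] P [0.50916 0.2071  0.05741] [-1.79991901e+02 -2.61347975e-02 -1.58646040e+02] 0.019401945779417687 24.99775618314743 6.45
```

>>> move_arm(targets=[[[0, 0, -0.4], [0, 0, 0]], [[0, 0, -0.8], [0, 0, 0]], [[0, 0, -1.2], [0, 0, 0]], [[0, 0, -1.6], [0, 0, 0]], [[0, 0, -1.6], [0, 0, 0]]])

```text
time_s: 7.12
tcp_pos: [0.5095, 0.2075, 0.074]
eef_rot: [180.0, 0.0, -158.6]
contact_force: [-0.7, 0.5, -2.1]
gripper_width: 0.0193
gripper_force: 25.0
```

>>> move_arm(targets=[[[0, 0, -0.4], [0, 0, 0]], [[0, 0, -0.8], [0, 0, 0]], [[0, 0, -1.1], [0, 0, 0]], [[0, 0, -1.33], [0, 0, 0]], [[0, 0, -1.33], [0, 0, 0]]])

```text
time_s: 7.75
tcp_pos: [0.5094, 0.2074, 0.087]
eef_rot: [180.0, 0.0, -158.6]
contact_force: [0.0, 0.4, -1.8]
gripper_width: 0.0194
gripper_force: 25.0
```

```bash
python3 st.py; python3 - <<'E'
from h import *
c=viewer.capture("wrist");im=c["image"]
u=proj(c,[.5093,.2074,.08]);x,y=int(u[0])-90,int(u[1])-100;print(x,y)
a=cv2.resize(im[y:y+150,x:x+180],None,fx=2.2,fy=3,interpolation=cv2.INTER_CUBIC)
c=viewer.capture("scene");im=c["image"];u=proj(c,[.5093,.2074,.08]);print(u)
x,y=int(u[0])-65,int(u[1])-75
b=cv2.resize(im[y:y+150,x:x+130],(396,450),interpolation=cv2.INTER_CUBIC);cv2.imwrite("pics/ab5.png",np.hstack([a,b]))
for q in pinpoint("cutter","scene")[:1]: print(onz(c,*q["location"],0))
E
```

```text
F [-0.28  0.5  -1.73] tool x,y 0.08463116388313643 0.5655715830870707 M [ 0.01 -0.01 -0.01] P [0.50932 0.20728 0.0868 ] [-1.79994975e+02 -1.35927043e-02 -1.58637061e+02] 0.01918316611851664 24.997742772102356 7.95
231 192
[417.59937269 228.97939265]
[0.50850819 0.21247545 0.        ]
```

View pics/ab5.png

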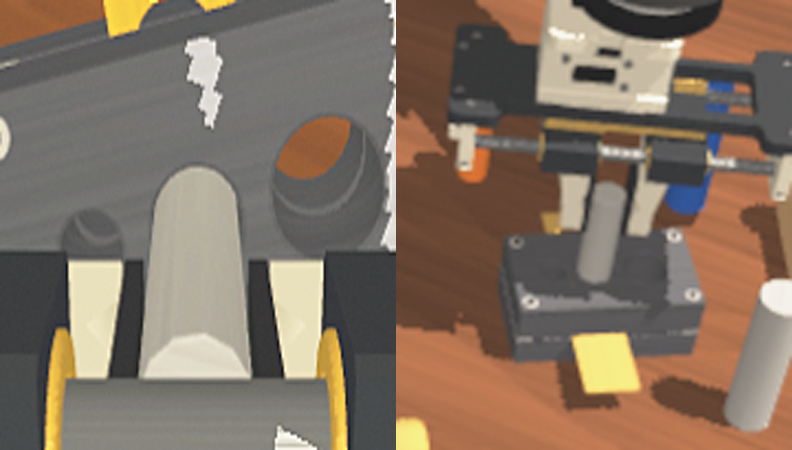

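The punch is drawn up and stands in its bore, the cutter is level and the strip is still in it. The punch's top shows at about (421.6,216) in the scene view. One check of that height, and hand in if it fits.

```bash
python3 st.py; python3 - <<'E'
from h import *
c=viewer.capture("scene")
for z in(.105,.111,.117):print(z,proj(c,[.5093,.2074,z]))
w=viewer.capture("wrist")
for l in("bore",):
  for q in pinpoint(l,"wrist")[:1]:print(onz(w,*q["location"],.047))
# big-bore centre in wrist view vs. before
print(onz(w,192+188/3,231+330/2.2,.047))
s=r.get_state();print(s["tcp_pos"],np.abs(s["qd"]).max())
E
```

```text
F [-0.59 -0.02 -2.49] tool x,y 0.5556118643995646 0.19482732129529126 M [ 0.   -0.02  0.01] P [0.50934 0.20729 0.0868 ] [-1.79997366e+02 -2.66139530e-03 -1.58638495e+02] 0.019212063676365958 24.99788671731949 8.35
0.105 [419.56654564 218.89335343]
0.111 [420.0489499  216.41854387]
0.117 [420.53543509 213.92222372]
[0.49238739 0.23391229 0.047     ]
[0.50937346 0.20734047 0.08686075] 0.16964736626110047
```

```bash
python3 -c "
from plant import r
print(r.close_job())"
```

```text
the job is handed in; nothing more can be done
None
```

The punch was drawn straight up 35 mm, so its lower end sits about halfway up the guide-plate bore. It is held upright and still with almost no side force. In the last checks the cutter had not moved and the strip was still in it. The job is handed in, at about 8.5 s.

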